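# Hang a slide carrier in the locating notch of a stainer's transfer rail

### The arm

A 6-joint arm with a two-finger parallel gripper is mounted at the origin on a cart in front of the work surface, level with it; the furniture and walls round the work are solid. World frame = base frame: x ahead of the robot, y to its left, z up, the work surface at z = 0. Lengths are in m, angles in rad, forces in N, time in s.
With the tool pointing down it reaches from about 0.4 to 0.825 m from the base axis. Payload 7 kg.
Tool frame: the origin (TCP) lies at the very end of the fingers, on their centre line; the grasp point (between the pads) lies 19 mm behind it; z points along the fingers, y is the line along which they close (so a half turn about z gives the same grasp; the last joint's range is limited). The gripper opens to 88 mm and grips with 3 to 60 N. Pads are 19 mm wide; open, the fingers measure 130 mm over their backs; the gripper's body (78 mm by 193 mm) begins 47 mm behind the grasp point.
Start: joints at [1.425, 0.359, 0.012, 0, -1.224, -0.288], TCP at [0.284, 0.612, 0.227] pointing down, gripper open.
Joint ranges: [-3.07, 3.07], [-1.43, 2.12], [-1.02, 1.25], [-3.03, 1.67], [-3.05, -0], [-3.03, 3.03]. Speed limits (rad/s): [2.39, 2.39, 3.01, 3.14, 3.14, 3.14].

### API

Orientations are given as [roll, pitch, yaw] about the fixed x, y, z axes, in that order (R = Rz(yaw) Ry(pitch) Rx(roll)).
In Python, from station import arm, grab_frame gives the robot as it stands.
- The arm moves only by the tool jog_arm, never from a script. Its argument "deltas" is a list that holds one entry, the list of rows, each a list of 4 numbers: the shift along the tool's x, y, z in units of 60 mm (1.0 is 60 mm), then the turn about the tool's z in units of 5 degrees (1.0 is 5 degrees). A call has 1 to 8 rows; each row is the pose to reach, as a shift and turn from the pose commanded when the call began, along the tool's axes at that moment; what a row does not reach only later rows make up. A row lasts 1/8 s, in which the tool goes at most 62.5 mm and 10.7 degrees, less where a joint would pass 70% of its speed; a pose out of reach is approached as far as the arm can. A call with a gripper value outside its range is refused whole. "grip" is the finger opening in mm, from 0 to 87.6, set as the call begins (left out, the last holds). The fingers move at their own pace and stop on an object; "squeeze" is the grip in N (left out, the last holds). Time passes only in rows, so rows that repeat a pose let the fingers close. It gives the time, the measured TCP pose, the force, the opening and the grip force at its end, in the units of the state.
- arm.get_state(): the state, without advancing time (a new reading comes with each control period).
- grab_frame(name): name is "scene" or "top"; returns a dict with "img" (384x512x3 uint8, red, green, blue), "vfov" (degrees; the focal length in pixels is half the picture's height over the tangent of half this angle, whatever the lens; pixels are square), "cx", "cy" (the principal point, pixels), "xyz" and "rotation" of the camera in the world. Camera axes: x right, y down, z forward; pixel columns grow to the right and rows downward; lengths in m; the calibration is good to about 2 mm. A picture is of the moment at which its call begins. There is no depth.
- arm.job_done(): hands the job in; it is judged then, once.
The state is a dict: "t": time; "q": joint angles; "qd": joint speeds; "joint_efforts": joint torques, N m; "eef_pos": TCP position; "ee_rot": TCP orientation; "force": force on the tool from outside, world axes, zero at the start; "moment": the same for the moment, N m; "width": finger opening in m; "gripper_force": force on a finger pad.
Only numpy, scipy, OpenCV 4.12 (cv2) and the standard library are available. Lean on these libraries where they do the work, as an engineer would, in place of code of your own. Each camera call takes 0.05 s, during which the arm holds its last target. There are 200 camera calls.

### The job

Take the slide carrier out of the rinse dish and hang it on the transfer rail: lift its hook over the rail's front lip and lower it into the channel behind. Then, pressing only lightly, slide it along the channel until its hook drops into the locating notch, fully home and hanging upright, and let go of it. The slides are glass, so never knock, drop or force the carrier against the rail, and leave the bottle, the timer and the beaker where they stand.

Things in the scene. Friction and masses are not known exactly. Their poses are not given: they have to be found in the camera images.
- carrier: Slide rack on a C-shaped steel hanger, 0.25 to 0.38 kg, 162 mm tall; stands in the rinse dish. Origin: centre of its underside; z up, x to the hook's open side, away from the robot within 0.3 rad. Rack with glass slides (one rigid part): 50 (x -20 to 30) x 84 (y) x 33 mm high. A stem at its front carries bridge, foot and grip, 30 mm wide in y. Mass centre under the foot: it hangs upright.
- foot (a point): centre of the underside of the hook's foot, 88 mm straight above the carrier's origin; carrier axes. The foot hangs from the bridge: 8 mm (x) x 30 mm (y) x 32 mm tall, lowest 3 mm eased to 7 x 28 mm. Below it 55 mm are clear down to the rack
- hook_gap (a point): roof of the hook: middle of the bridge's underside between stem and foot, 32 mm above and 11 mm to -x of the foot point; carrier axes. The gap is 14 mm in x, open downward; the rail's lip goes into it. The stem (x -22 to -18 mm from the carrier's origin) runs down in front of it to the rack; the bridge is 8 mm thick
- grip (a point): centre of the carrier's black grip block, on top of the bridge, 145 mm above the carrier's origin and 3 mm to its -x; carrier axes. Block 14 mm (x) x 24 mm (y) x 34 mm tall; take it from above, fingers closing along y
- rail: Aluminium transfer rail on two end posts over a steel drip tray; fixed. Origin: centre of the tray's underside; z up, y along the rail, x across it, away from the robot within 0.15 rad. Tray 120 x 360 mm, rim 18 mm. Rail: channel open at the top, 330 mm long, 26 mm wide outside, 14 mm inside (x -7 to 7), ends closed. A carrier hangs with its rack under the rail, stem in front, foot in the channel.
- rail_mid (a point): middle of the channel at the running face, 134 mm above the rail's origin; rail axes. The running face (top of a steel strip, y -85 to 85 at least) has one notch, 36 mm long, 8 mm deep, for the 30 mm foot. The strip is clamped anew each time: the notch's middle is anywhere from y -35 to 35 mm, not measured; feel for it. Rigid: move at 10 to 20 mm/s; over 30 N on the rail breaks slides
- lip_top (a point): middle of the rounded top of the rail's front lip, 20 mm above the running face; rail axes. The lip is 6 mm thick (x -13 to -7 mm from the channel's middle); back wall (x 7 to 13) and end caps are equally high. The foot's underside must be above this while it passes over
- rail_under (a point): middle of the rail's underside, 12 mm below the running face; rail axes. The rack must stay below this: while the foot passes over the lip its underside may be 0 to 22 mm above the lip's top. The posts stand 152 to 164 mm from here to either side along y
- rinse_dish: white rectangular dish 100 x 130 x 20 mm, wall and floor 3 mm, fixed to the bench; the carrier stands in it. Origin: centre of the underside
- bottle_wash: glass reagent bottle with a screw cap, 61 mm wide, 118 mm tall, loose bystander; origin at the centre of the underside
- timer: small white bench timer with a display and three buttons, 62 x 66 x 19 mm, loose bystander; origin at the centre of the underside
- glass_beaker: small empty beaker, 52 mm wide, 58 mm tall, loose bystander; origin at the centre of the underside

How it is judged:
By the outcome, as a careful person would: the job done as asked, in the order asked, and still so for the second after the job is handed in, with the robot touching nothing.
It also fails if it takes over 67 s, if anything falls off the work surface, if the arm or the gripper's body presses on something with over 40 N, if the wrist force passes 120 N, or if a joint passes its speed limit or range.

## Working session

There is one attempt and no reset: what is moved stays moved. The work goes in short steps, Python scripts to look and compute and a tool call to move; the robot and the scene stay as the last step left them, time stands still between calls to the robot, and variables do not carry over. Pictures are saved under pics/ and viewed, at most 10 in all, crops included, and the job is handed in when it is done.

Besides the shell and the picture viewer there is one more tool, called after "Request:" as name([rows], argument=value, ...), one row to a line, values as JSON. jog_arm: Moves the arm, as the interface text tells. Its arguments: {"type":"object","properties":{"deltas":{"type":"array"},"grip":{"type":"number"},"squeeze":{"type":"number"}},"required":["deltas"]}

```bash
mkdir -p pics; ls; python3 - <<'E'
from station import arm, grab_frame
import cv2
print(arm.get_state())
for n in("scene","top"):
    f=grab_frame(n); cv2.imwrite(f"pics/{n}0.png",f["img"][:,:,::-1])
    print({k:v for k,v in f.items() if k!="img"})
E
```

```text
pics
{'t': 0.0, 'q': array([ 1.42511340e+00,  3.59420972e-01,  1.10630359e-02, -3.40017361e-04,
       -1.22412231e+00, -2.88128366e-01]), 'qd': array([-1.69263867e-03,  7.73200978e-05, -1.96364663e-04,  1.01366952e-03,
        8.45882067e-04, -1.31952049e-03]), 'joint_efforts': array([-3.95219777e-04, -5.82717597e+01,  2.93045783e+01,  6.99737549e+00,
        6.94096714e-03, -1.48094314e-04]), 'eef_pos': array([0.28352844, 0.61202076, 0.2256043 ]), 'ee_rot': array([ 3.13988731e+00, -1.72086134e-04, -4.33926945e-01]), 'force': array([-1.15954476, -0.06000546,  0.80019522]), 'moment': array([ 0.03791008,  0.02434764, -0.03946424]), 'gripper_force': 0.0, 'width': 0.08777852010666036}
{'vfov': 42.293013089507156, 'cx': 254.89763609793837, 'cy': 187.51568788453793, 'xyz': array([-0.32882823, -0.69949184,  1.01609488]), 'rotation': array([-2.32980775,  0.01935591, -1.01947283])}
{'vfov': 49.809417953986525, 'cx': 260.70840010239243, 'cy': 194.6536299159908, 'xyz': array([ 0.36233635, -0.18353318,  0.97558413]), 'rotation': array([-3.00422186, -0.03389886, -1.58201463])}
```

View pics/scene0.png

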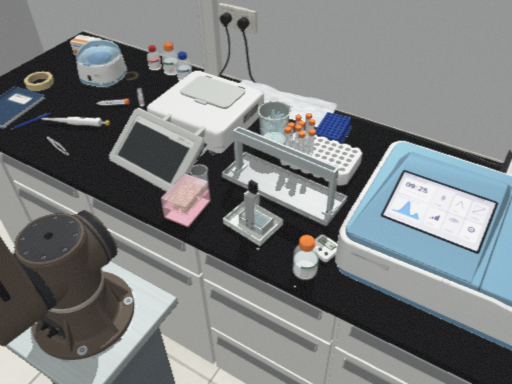

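View pics/top0.png

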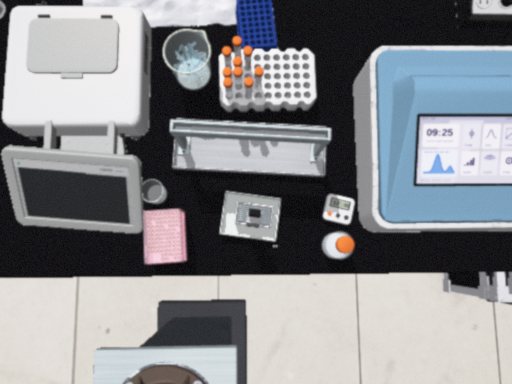

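The scene view shows the carrier in the dish at about (250,210) and the rail from (237,140) to (333,180). In the top view the dish is at about (250,215), the grip at (256,215), and the rail runs from (171,128) to (330,132). Next I'll enlarge both regions.

```bash
python3 - <<'E'
import cv2
a=cv2.imread("pics/top0.png")[110:250,160:340]; b=cv2.imread("pics/scene0.png")[125:255,210:350]
cv2.imwrite("pics/top0c.png",cv2.resize(a,(720,560),interpolation=cv2.INTER_CUBIC))
cv2.imwrite("pics/scene0c.png",cv2.resize(b,(630,585),interpolation=cv2.INTER_CUBIC))
E
```

```text
(no output)
```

View pics/top0c.png

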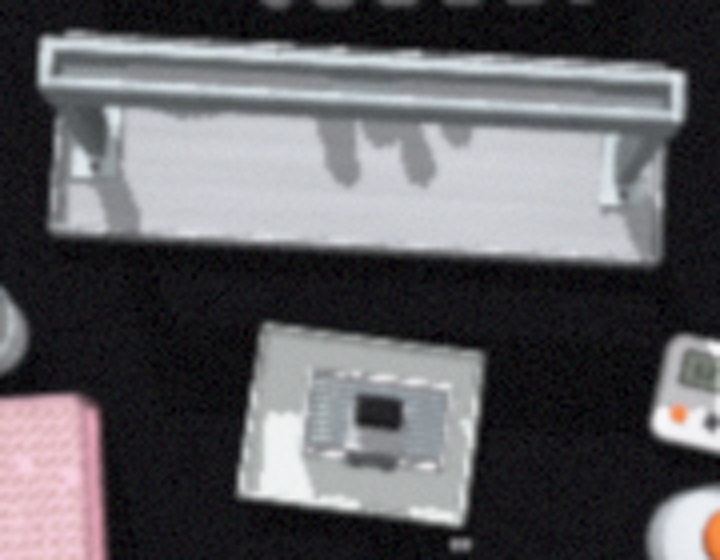

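View pics/scene0c.png

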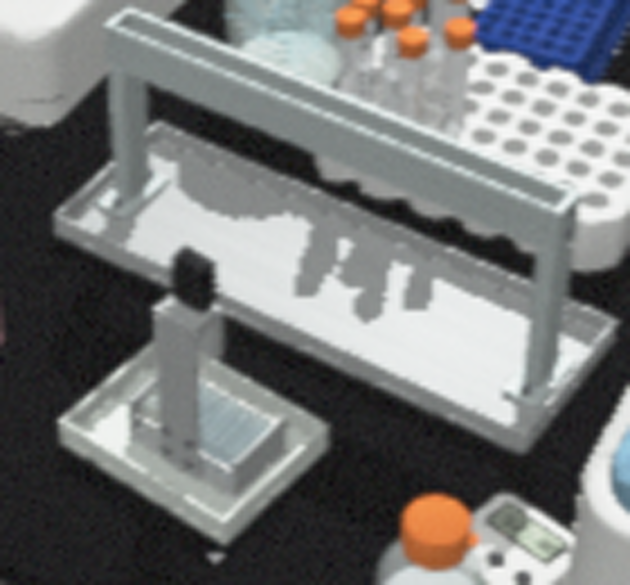

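```bash
cat > h.py <<'E'
import numpy as np
from scipy.spatial.transform import Rotation as R
from scipy.optimize import least_squares
CAM={"scene":(42.293013089507156,254.89763609793837,187.51568788453793,[-0.32882823,-0.69949184,1.01609488],[-2.32980775,0.01935591,-1.01947283]),
"top":(49.809417953986525,260.70840010239243,194.6536299159908,[0.36233635,-0.18353318,0.97558413],[-3.00422186,-0.03389886,-1.58201463])}
def proj(n,P):
    v,cx,cy,t,r=CAM[n]; f=192/np.tan(np.radians(v/2))
    p=(np.atleast_2d(P)-t)@R.from_euler("xyz",r).as_matrix()
    return p[:,:2]/p[:,2:]*f+[cx,cy]
CR={"top":(160,110,4),"scene":(210,125,4.5)}
def uv(n,c): a,b,s=CR[n]; return (np.array(c)+.5)/s-.5+[a,b]
def fit(obs,x0):
    def place(p,q): return np.c_[q[:,:2]@np.array([[np.cos(p[2]),np.sin(p[2])],[-np.sin(p[2]),np.cos(p[2])]])+p[:2],q[:,2]]
    def res(p): return np.concatenate([(proj(n,place(p,np.array([o[0] for o in ob],float)))-uv(n,[o[1] for o in ob])) for n,ob in obs.items() if ob])
    s=least_squares(lambda p:res(p).ravel(),x0,loss="soft_l1",x_scale=[.1,.1,.1]); return s.x,res(s.x)
E
cat > m.py <<'E'
from h import *
np.set_printoptions(precision=4,suppress=True)
A,B,z,T=.013,.165,.154,.018
rail={"top":[((A,B,z),(42,37)),((A,-B,z),(686,70)),((-A,-B,z),(682,122)),((-A,B,z),(41,87)),((-.06,.18,T),(50,238)),((-.06,-.18,T),(661,266))],
"scene":[((-A,B,z),(108,22)),((A,B,z),(128,8)),((A,-B,z),(578,190)),((-A,-B,z),(556,207)),((-.06,.18,T),(56,217)),((-.06,-.18,T),(522,437)),((.06,-.18,T),(617,322)),((.06,.18,T),(157,125))]}
g=.003; rt=.033+g; gt=.162+g
car={"top":[((.03,.042,rt),(310,367)),((.03,-.042,rt),(450,385)),((-.02,-.042,rt),(440,470)),((-.02,.042,rt),(303,452)),
((.004,.012,gt),(357,393)),((.004,-.012,gt),(402,398)),((-.010,-.012,gt),(401,429)),((-.010,.012,gt),(355,424))],
"scene":[((-.02,.042,rt),(132,400)),((-.02,-.042,rt),(237,473)),((.03,-.042,rt),(287,428))]}
dish={"top":[((.05,.065,.02),(262,322)),((.05,-.065,.02),(486,350)),((-.05,-.065,.02),(464,527)),((-.05,.065,.02),(238,497))],
"scene":[((-.05,.065,.02),(60,425)),((-.05,-.065,.02),(225,535)),((.05,-.065,.02),(328,432))]}
for n,o in (("rail",rail),("car",car),("dish",dish)):
    for sub in (o,{"top":o["top"]},{"scene":o["scene"]}):
        p,r=fit(sub,[.5,-.15,0]); print(n,p); 
        if sub is o: print(r.round(1).tolist())
E
python3 m.py
```

```text
rail [ 0.6104 -0.1935 -0.058 ]
[[0.1, 0.1], [-0.4, 0.8], [0.3, 0.0], [-0.6, -0.1], [-0.1, -2.0], [-0.1, -1.0], [-1.3, 0.9], [-0.4, -0.5], [0.8, 0.5], [1.0, 2.3], [-0.8, 0.0], [0.6, 0.2], [-0.0, -0.0], [-0.0, -0.6]]
rail [ 0.61   -0.1937 -0.0555]
rail [ 0.6118 -0.1926 -0.0637]
car [ 0.4421 -0.2002 -0.1375]
[[-0.0, -0.3], [1.4, -0.1], [1.2, 0.3], [-1.2, 0.1], [0.1, 0.2], [0.9, 0.5], [0.3, -0.2], [-0.3, -0.6], [-1.6, 0.6], [-0.9, -1.3], [-0.3, -2.1]]
car [ 0.4421 -0.1996 -0.1285]
car [ 0.4414 -0.2045 -0.2131]
dish [ 0.4449 -0.1934 -0.1407]
[[0.6, 0.8], [-0.1, 1.2], [0.1, -0.4], [0.5, -0.3], [-0.4, -0.1], [-0.3, -1.8], [0.1, -0.9]]
dish [ 0.4456 -0.1927 -0.1368]
dish [ 0.4425 -0.1958 -0.1514]
```

```bash
cat >> h.py <<'E'
def to(p,yaw,frm=None):
    "units for one jog row from the measured pose (or frm=(pos,yaw)) to p,yaw"
    if frm is None:
        from station import arm
        s=arm.get_state(); frm=(s["eef_pos"],s["ee_rot"][2])
    d=np.array(p)-frm[0]; c,s=np.cos(frm[1]),np.sin(frm[1])
    print((np.array([c*d[0]+s*d[1],s*d[0]-c*d[1],-d[2]])/.06).round(3),round(-np.degrees(yaw-frm[1])/5,2))
def off(p,yaw,o):
    c,s=np.cos(yaw),np.sin(yaw); return np.array([p[0]+c*o[0]-s*o[1],p[1]+s*o[0]+c*o[1]])
E
python3 - <<'E'
from h import *
g=off([.442,-.199],-.132,[-.003,0]); print(g)
to([.284,.612,.33],-.434); to([.375,.23,.33],-.28); to([*g,.33],-.132)
E
```

```text
[ 0.4390261  -0.19860515]
[ 0.007 -0.002 -1.738] 0.0
[ 4.06   5.137 -1.738] -1.76
[ 8.031 11.17  -1.738] -3.46
```

Request:
jog_arm([
  [[0, 0, -0.85, 0], [0.1, 0.15, -1.7, 0], [0.7, 0.9, -1.74, -0.3], [1.35, 1.7, -1.74, -0.6], [2.0, 2.55, -1.74, -0.9], [2.7, 3.4, -1.74, -1.2], [3.4, 4.25, -1.74, -1.5], [4.06, 5.14, -1.74, -1.76]],
])

```text
t: 1.1
eef_pos: [0.3724, 0.2407, 0.3308]
ee_rot: [3.142, 0.0, -0.279]
force: [1.3, 0.0, 0.2]
width: 0.0878
gripper_force: 0.0
```

```bash
python3 - <<'E'
from h import *
to([.43902,-.1986,.30],-.132)
E
```

```text
[3.083 6.732 0.513] -1.68
```

Request:
jog_arm([
  [[0.4, 0.85, 0, -0.2], [0.8, 1.75, 0.05, -0.4], [1.25, 2.65, 0.1, -0.65], [1.7, 3.6, 0.2, -0.9], [2.1, 4.5, 0.3, -1.15], [2.55, 5.4, 0.4, -1.4], [3.0, 6.3, 0.5, -1.6], [3.05, 6.55, 0.5, -1.68]],
])

```text
t: 2.1
eef_pos: [0.439, -0.1885, 0.2996]
ee_rot: [3.141, 0.003, -0.137]
force: [-0.4, 0.3, -0.6]
width: 0.0878
gripper_force: 0.0
```

Request:
jog_arm([
  [[0, 0, 0, 0], [0, 0, 0, 0]],
])

```text
t: 2.35
eef_pos: [0.4395, -0.1851, 0.3009]
ee_rot: [-3.141, 0.0, -0.134]
force: [0.3, 1.0, -0.2]
width: 0.0877
gripper_force: 0.0
```

```bash
python3 - <<'E'
from h import *
to([.43902,-.1986,.20],-.132)
E
```

```text
[0.022 0.224 1.681] -0.02
```

Request:
jog_arm([
  [[0.02, 0.22, 0, 0], [0.02, 0.22, 0.6, 0], [0.02, 0.22, 1.2, 0], [0.02, 0.22, 1.7, 0], [0.02, 0.22, 2.1, 0], [0.02, 0.22, 2.45, 0], [0.02, 0.22, 2.7, 0], [0.02, 0.22, 2.75, 0]],
], grip=60)

```text
t: 3.35
eef_pos: [0.4388, -0.1986, 0.1353]
ee_rot: [3.141, 0.001, -0.133]
force: [-0.6, 0.4, 0.0]
width: 0.0598
gripper_force: 0.0
```

```bash
python3 - <<'E'
from station import grab_frame, arm
import cv2
print(arm.get_state()["eef_pos"])
f=grab_frame("scene"); b=f["img"][125:255,190:330,::-1]
t=grab_frame("top"); a=t["img"][110:250,190:330,::-1]
cv2.imwrite("pics/g1.png",cv2.hconcat([cv2.resize(b,(400,371),interpolation=2),cv2.resize(a,(371,371),interpolation=2)]))
E
```

```text
[ 0.43878847 -0.19857646  0.13534467]
```

View pics/g1.png

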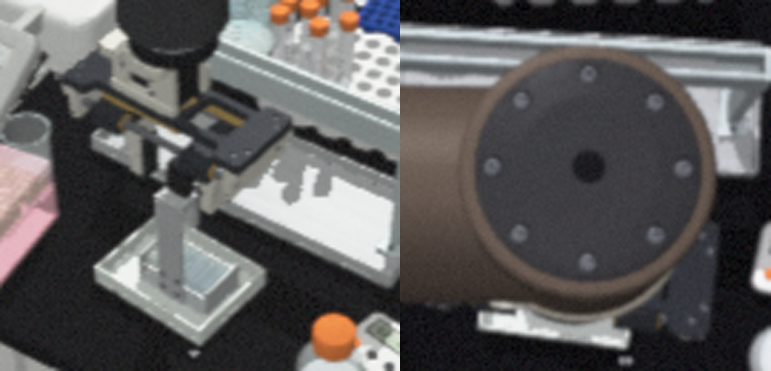

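The carrier's black grip sits between the open fingers, at about (180,175) in the left half. Close now.

Request:
jog_arm([
  [[0, 0, 0, 0], [0, 0, 0, 0], [0, 0, 0, 0], [0, 0, 0, 0], [0, 0, 0, 0], [0, 0, 0, 0], [0, 0, 0, 0]],
], grip=20, squeeze=25)

```text
t: 4.32
eef_pos: [0.4391, -0.1988, 0.136]
ee_rot: [3.141, -0.0, -0.134]
force: [-0.3, -0.9, 1.2]
width: 0.0241
gripper_force: 25.0
```

Request:
jog_arm([
  [[0, 0, -0.03, 0], [0, 0, -0.1, 0], [0, 0, -0.2, 0], [0, 0, -0.35, 0], [0, 0, -0.5, 0], [0, 0, -0.5, 0], [0, 0, -0.5, 0]],
])

```text
t: 5.2
eef_pos: [0.4389, -0.1987, 0.1659]
ee_rot: [-3.141, 0.0, -0.134]
force: [0.3, 0.0, -4.8]
width: 0.0238
gripper_force: 25.0
```

```bash
cat >> h.py <<'E'
RAIL=np.array([.6105,-.193]); RY=-.058
def rt(x,y,z,frm=None):  # foot at rail coords (x from channel middle,y along, z foot underside world)
    p=off(RAIL,RY,[x-.003,y]); to([*p,z+.0448],RY,frm); return p
E
python3 - <<'E'
from h import *
print(rt(-.06,.07,.166)); print(rt(0,.07,.166))
E
```

```text
[ 1.687 -1.56  -0.749] -0.87
[ 0.55166366 -0.11946576]
[ 2.684 -1.635 -0.749] -0.87
[ 0.61156277 -0.1229438 ]
```

Request:
jog_arm([
  [[0, 0, -0.2, 0], [0.1, -0.1, -0.5, -0.1], [0.4, -0.4, -0.75, -0.3], [0.8, -0.75, -0.75, -0.5], [1.2, -1.1, -0.75, -0.7], [1.5, -1.4, -0.75, -0.87], [1.69, -1.56, -0.75, -0.87], [1.69, -1.56, -0.75, -0.87]],
])

```text
t: 6.2
eef_pos: [0.5525, -0.1191, 0.2107]
ee_rot: [3.141, 0.001, -0.057]
force: [0.2, -0.4, -3.9]
width: 0.0237
gripper_force: 25.0
```

```bash
python3 - <<'E'
from station import grab_frame, arm
import cv2
s=arm.get_state();print(s["eef_pos"],s["ee_rot"],s["force"])
f=grab_frame("scene"); b=f["img"][105:225,210:350,::-1]
t=grab_frame("top"); a=t["img"][60:180,150:290,::-1]
cv2.imwrite("pics/g2.png",cv2.resize(b,(700,600),interpolation=2))
from h import *
rt(-.06,.07,.166)
E
```

```text
[ 0.55247854 -0.11911887  0.21068024] [ 3.14136422e+00  7.62475655e-04 -5.71890109e-02] [ 0.2470429  -0.37199995 -3.92253712]
[ 0.004 -0.005 -0.001] 0.0
```

View pics/g2.png

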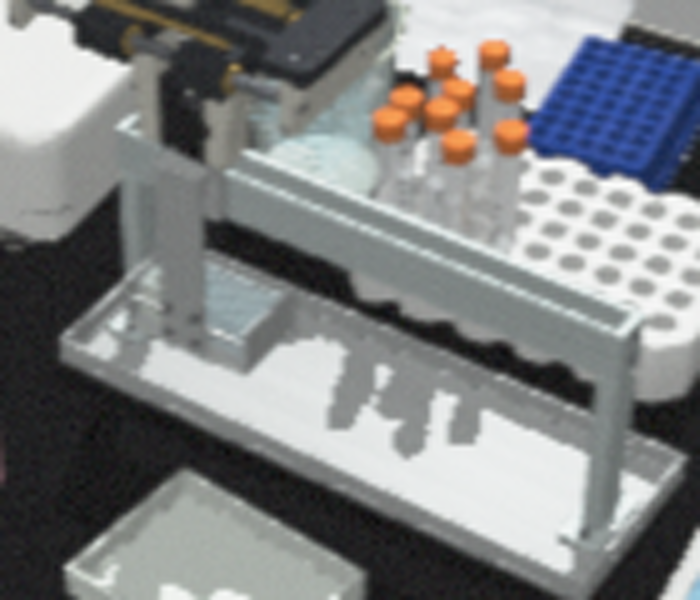

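The carrier hangs clear in front of the rail, its rack's right corner near (297,292) and its foot's lower right corner near (225,215). Compare those with where the model says they should be.

```bash
python3 - <<'E'
from h import *
p=np.array([.55248,-.11912]);y=-.058;o=off(p,y,[.003,0]);oz=.2107-.1328
def pr(q): 
    P=[*off(o,y,q[:2]),oz+q[2]]; u=proj("scene",P)[0]; return ((u-[210,105]+.5)*5-.5).round(0)
for n,q in dict(rackFR=(-.02,-.042,.033),rackBR=(.03,-.042,.033),stemRtop=(-.022,-.015,.128),stemLtop=(-.022,.015,.128),stemRbot=(-.022,-.015,.035),footBR=(.004,-.015,.088),footFR=(-.004,-.015,.088),rackFRb=(-.02,-.042,0),rackBRb=(.03,-.042,0)).items(): print(n,pr(q))
E
```

```text
rackFR [244. 336.]
rackBR [295. 287.]
stemRtop [197. 184.]
stemLtop [151. 165.]
stemRbot [201. 317.]
footBR [227. 218.]
footFR [218. 225.]
rackFRb [245. 380.]
rackBRb [295. 331.]
```

Request:
jog_arm([
  [[0.1, 0, 0, 0], [0.25, 0, 0, 0], [0.4, 0, 0, 0], [0.55, 0, 0, 0], [0.7, 0, 0, 0], [0.85, 0, 0, 0], [0.95, 0, 0, 0], [1.0, 0, 0, 0]],
])

```text
t: 7.3
eef_pos: [0.6123, -0.123, 0.2108]
ee_rot: [3.142, 0.0, -0.058]
force: [0.1, 0.1, -3.5]
width: 0.024
gripper_force: 25.0
```

Request:
jog_arm([
  [[0, 0, 0, 0], [0, 0, 0, 0], [0, 0, 0.03, 0], [0, 0, 0.06, 0], [0, 0, 0.09, 0], [0, 0, 0.12, 0], [0, 0, 0.12, 0]],
])

```text
t: 8.18
eef_pos: [0.6118, -0.123, 0.2035]
ee_rot: [3.142, 0.0, -0.058]
force: [0.0, -0.1, -4.0]
width: 0.0236
gripper_force: 25.0
```

```bash
python3 - <<'E'
from station import grab_frame, arm
import cv2
s=arm.get_state();print(s["eef_pos"],s["ee_rot"],s["force"])
f=grab_frame("scene"); b=f["img"][100:190,215:305,::-1]
cv2.imwrite("pics/g3.png",cv2.resize(b,(600,600),interpolation=2))
from h import *
rt(0,.07,.159)
E
```

```text
[ 0.61179133 -0.12298302  0.20352435] [ 3.14156274e+00  4.08462000e-04 -5.77396527e-02] [ 0.03681713 -0.11782439 -4.03131271]
[-0.006 -0.    -0.002] 0.0
```

View pics/g3.png

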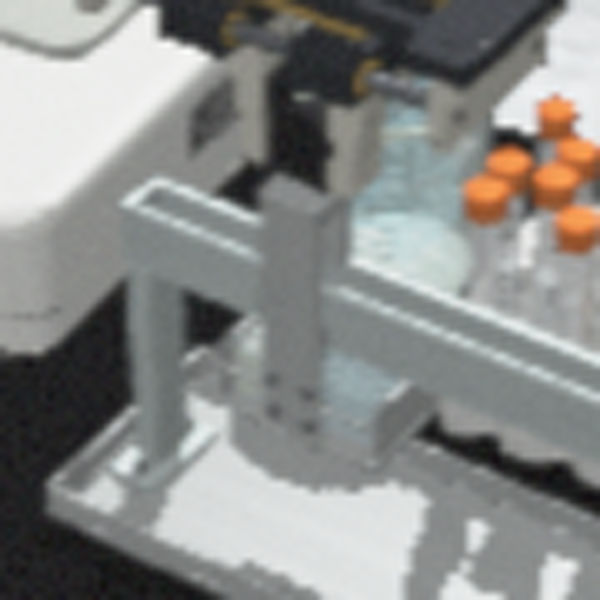

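The stem is in front of the rail and the foot, at (340,250), sits over the channel. Lower slowly.

Request:
jog_arm([
  [[0, 0, 0.03, 0], [0, 0, 0.06, 0], [0, 0, 0.09, 0], [0, 0, 0.12, 0], [0, 0, 0.15, 0], [0, 0, 0.15, 0]],
])

```text
t: 8.98
eef_pos: [0.6118, -0.123, 0.1946]
ee_rot: [3.142, 0.0, -0.058]
force: [0.5, 0.2, -3.4]
width: 0.0239
gripper_force: 25.0
```

Request:
jog_arm([
  [[0, 0, 0.03, 0], [0, 0, 0.06, 0], [0, 0, 0.09, 0], [0, 0, 0.12, 0], [0, 0, 0.15, 0], [0, 0, 0.15, 0]],
])

```text
t: 9.72
eef_pos: [0.6118, -0.123, 0.1855]
ee_rot: [3.142, 0.0, -0.058]
force: [0.1, 0.3, -3.6]
width: 0.0239
gripper_force: 25.0
```

Request:
jog_arm([
  [[0, 0, 0.02, 0], [0, 0, 0.04, 0], [0, 0, 0.06, 0], [0, 0, 0.08, 0], [0, 0, 0.09, 0], [0, 0, 0.09, 0]],
])

```text
t: 10.48
eef_pos: [0.6119, -0.123, 0.1803]
ee_rot: [3.142, 0.0, -0.058]
force: [-0.1, -0.7, -3.6]
width: 0.0241
gripper_force: 25.0
```

Request:
jog_arm([
  [[0, 0, 0.01, 0], [0, 0, 0.02, 0], [0, 0, 0.02, 0]],
])

```text
t: 10.85
eef_pos: [0.6119, -0.123, 0.1791]
ee_rot: [3.142, 0.0, -0.058]
force: [-0.0, -0.8, -3.3]
width: 0.0236
gripper_force: 25.0
```

Request:
jog_arm([
  [[0, 0, 0.005, 0], [0, 0, 0.01, 0], [0, 0, 0.01, 0]],
])

```text
t: 11.22
eef_pos: [0.612, -0.123, 0.179]
ee_rot: [3.141, -0.0, -0.058]
force: [-1.2, 1.0, 2.0]
width: 0.0238
gripper_force: 25.0
```

Request:
jog_arm([
  [[0, 0, 0.005, 0], [0, 0, 0.01, 0], [0, 0, 0.01, 0]],
])

```text
t: 11.6
eef_pos: [0.6121, -0.123, 0.1789]
ee_rot: [3.141, -0.001, -0.057]
force: [-3.3, 2.0, 6.6]
width: 0.024
gripper_force: 25.0
```

Request:
jog_arm([
  [[0, 0, -0.008, 0], [0, 0.02, -0.008, 0], [0, 0.045, -0.008, 0], [0, 0.07, -0.008, 0], [0, 0.1, -0.008, 0], [0, 0.1, -0.008, 0]],
])

```text
t: 12.35
eef_pos: [0.6127, -0.1282, 0.179]
ee_rot: [-3.141, -0.002, -0.057]
force: [0.4, 5.8, 3.7]
width: 0.0237
gripper_force: 25.0
```

Request:
jog_arm([
  [[0, 0.025, 0, 0], [0, 0.05, 0, 0], [0, 0.075, 0, 0], [0, 0.1, 0, 0], [0, 0.125, 0, 0], [0, 0.15, 0, 0], [0, 0.175, 0, 0], [0, 0.2, 0, 0]],
])

```text
t: 13.35
eef_pos: [0.6119, -0.1402, 0.1789]
ee_rot: [-3.141, -0.002, -0.057]
force: [0.2, 5.2, 2.8]
width: 0.0236
gripper_force: 25.0
```

Request:
jog_arm([
  [[0, 0.025, 0, 0], [0, 0.05, 0, 0], [0, 0.075, 0, 0], [0, 0.1, 0, 0], [0, 0.125, 0, 0], [0, 0.15, 0, 0], [0, 0.17, 0, 0]],
])

```text
t: 14.22
eef_pos: [0.6114, -0.1504, 0.179]
ee_rot: [-3.141, -0.002, -0.057]
force: [0.7, 5.7, 4.9]
width: 0.024
gripper_force: 25.0
```

Request:
jog_arm([
  [[0, 0.02, 0, 0], [0, 0.04, 0, 0], [0, 0.06, 0, 0], [0, 0.083, 0, 0]],
])

```text
t: 14.72
eef_pos: [0.6111, -0.1553, 0.1789]
ee_rot: [-3.141, -0.002, -0.057]
force: [0.0, 5.2, 5.0]
width: 0.0238
gripper_force: 25.0
```

Request:
jog_arm([
  [[0, 0.02, 0, 0], [0, 0.04, 0, 0], [0, 0.06, 0, 0], [0, 0.083, 0, 0]],
])

```text
t: 15.22
eef_pos: [0.6108, -0.1603, 0.1789]
ee_rot: [-3.141, -0.002, -0.057]
force: [0.7, 6.9, 4.0]
width: 0.0237
gripper_force: 25.0
```

Request:
jog_arm([
  [[0, 0.02, 0, 0], [0, 0.04, 0, 0], [0, 0.06, 0, 0], [0, 0.083, 0, 0]],
])

```text
t: 15.72
eef_pos: [0.6105, -0.1653, 0.1789]
ee_rot: [-3.141, -0.002, -0.057]
force: [1.3, 5.9, 4.6]
width: 0.0238
gripper_force: 25.0
```

Request:
jog_arm([
  [[0, 0.02, 0, 0], [0, 0.04, 0, 0], [0, 0.06, 0, 0], [0, 0.083, 0, 0]],
])

```text
t: 16.23
eef_pos: [0.6102, -0.1703, 0.179]
ee_rot: [-3.141, -0.002, -0.057]
force: [0.8, 6.0, 4.3]
width: 0.0236
gripper_force: 25.0
```

Request:
jog_arm([
  [[0, 0.02, 0, 0], [0, 0.04, 0, 0], [0, 0.06, 0, 0], [0, 0.083, 0, 0]],
])

```text
t: 16.73
eef_pos: [0.6099, -0.1752, 0.1789]
ee_rot: [-3.141, -0.002, -0.057]
force: [0.6, 5.7, 4.1]
width: 0.0239
gripper_force: 25.0
```

Request:
jog_arm([
  [[0, 0.02, 0, 0], [0, 0.04, 0, 0], [0, 0.06, 0, 0], [0, 0.083, 0, 0]],
])

```text
t: 17.23
eef_pos: [0.6096, -0.1802, 0.1789]
ee_rot: [-3.141, -0.002, -0.057]
force: [0.2, 5.2, 4.1]
width: 0.0236
gripper_force: 25.0
```

Request:
jog_arm([
  [[0, 0.02, 0, 0], [0, 0.04, 0, 0], [0, 0.06, 0, 0], [0, 0.083, 0, 0]],
])

```text
t: 17.73
eef_pos: [0.6092, -0.1852, 0.1788]
ee_rot: [-3.141, -0.002, -0.057]
force: [1.0, 5.4, 3.5]
width: 0.0238
gripper_force: 25.0
```

Request:
jog_arm([
  [[0, 0.02, 0, 0], [0, 0.04, 0, 0], [0, 0.06, 0, 0], [0, 0.083, 0, 0]],
])

```text
t: 18.23
eef_pos: [0.6069, -0.1914, 0.1772]
ee_rot: [3.141, 0.003, -0.058]
force: [-0.4, -0.7, -4.0]
width: 0.0236
gripper_force: 25.0
```

Request:
jog_arm([
  [[0, 0, 0.015, 0], [0, 0, 0.03, 0], [0, 0, 0.03, 0]],
])

```text
t: 18.6
eef_pos: [0.6078, -0.191, 0.1763]
ee_rot: [3.142, 0.001, -0.058]
force: [-0.0, -0.0, -4.2]
width: 0.0239
gripper_force: 25.0
```

Request:
jog_arm([
  [[0, 0, 0.015, 0], [0, 0, 0.03, 0], [0, 0, 0.045, 0], [0, 0, 0.045, 0]],
])

```text
t: 19.1
eef_pos: [0.608, -0.1909, 0.1739]
ee_rot: [3.142, 0.0, -0.058]
force: [-0.2, -0.4, -3.1]
width: 0.024
gripper_force: 25.0
```

Request:
jog_arm([
  [[0, 0, 0.012, 0], [0, 0, 0.024, 0], [0, 0, 0.034, 0], [0, 0, 0.034, 0]],
])

```text
t: 19.6
eef_pos: [0.608, -0.1909, 0.1718]
ee_rot: [-3.142, 0.0, -0.058]
force: [0.6, 0.6, -4.0]
width: 0.0239
gripper_force: 25.0
```

Request:
jog_arm([
  [[0, 0, 0.007, 0], [0, 0, 0.014, 0], [0, 0, 0.014, 0]],
])

```text
t: 19.98
eef_pos: [0.608, -0.1909, 0.1711]
ee_rot: [3.142, -0.0, -0.058]
force: [-0.6, -0.3, -3.8]
width: 0.0237
gripper_force: 25.0
```

Request:
jog_arm([
  [[0, 0, 0.006, 0], [0, 0, 0.012, 0], [0, 0, 0.012, 0]],
])

```text
t: 20.35
eef_pos: [0.6081, -0.191, 0.171]
ee_rot: [3.141, -0.001, -0.057]
force: [-1.9, 0.6, 3.8]
width: 0.0236
gripper_force: 25.0
```

Request:
jog_arm([
  [[0, 0, -0.008, 0], [0, 0, -0.008, 0], [0, 0, -0.008, 0]],
], squeeze=5)

```text
t: 20.72
eef_pos: [0.6082, -0.191, 0.171]
ee_rot: [3.141, -0.0, -0.058]
force: [-1.2, -0.0, 1.6]
width: 0.0241
gripper_force: 5.0
```

Request:
jog_arm([
  [[0, 0, 0, 0], [0, 0, 0, 0], [0, 0, 0, 0], [0, 0, 0, 0]],
], grip=40)

```text
t: 21.22
eef_pos: [0.608, -0.1909, 0.1708]
ee_rot: [3.142, 0.0, -0.058]
force: [1.1, 0.3, 1.4]
width: 0.0398
gripper_force: 0.0
```

```bash
python3 - <<'E'
from station import grab_frame, arm
import cv2
f=grab_frame("scene"); b=f["img"][110:220,225:335,::-1]
cv2.imwrite("pics/g4.png",cv2.resize(b,(600,600),interpolation=2))
E
```

```text
(no output)
```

View pics/g4.png

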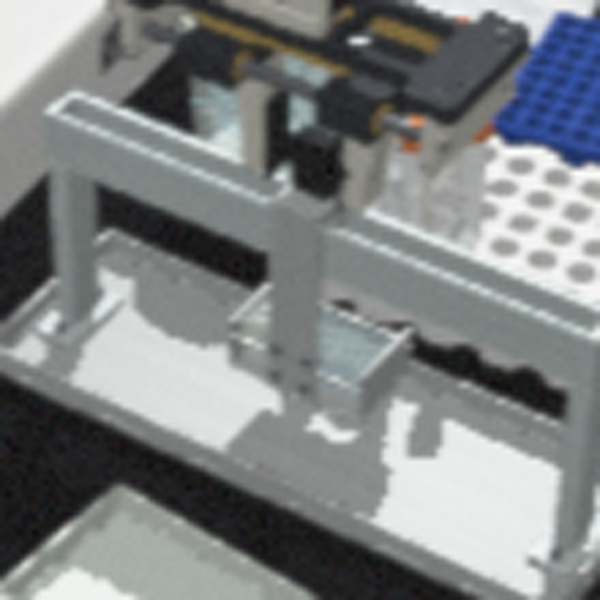

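The carrier hangs upright on the rail, stem at (297,300), with the fingers open either side of the grip. Withdraw straight up.

Request:
jog_arm([
  [[0, 0, -0.05, 0], [0, 0, -0.15, 0], [0, 0, -0.3, 0], [0, 0, -0.55, 0], [0, 0, -0.9, 0], [0, 0, -1.3, 0], [0, 0, -1.7, 0], [0, 0, -2.0, 0]],
])

```text
t: 22.28
eef_pos: [0.6083, -0.191, 0.2931]
ee_rot: [3.141, -0.002, -0.058]
force: [0.5, 0.9, -0.1]
width: 0.0399
gripper_force: 0.0
```

Request:
jog_arm([
  [[-0.4, 0, 0, 0], [-1.0, 0, 0, 0], [-1.7, 0, 0, 0], [-2.2, 0, 0, 0], [-2.2, 0, 0, 0], [-2.2, 0, 0, 0], [-2.2, 0, 0, 0], [-2.2, 0, 0, 0]],
])

```text
t: 23.28
eef_pos: [0.4767, -0.1833, 0.2904]
ee_rot: [3.142, 0.001, -0.058]
force: [0.0, -0.1, -0.1]
width: 0.0401
gripper_force: 0.0
```

```bash
python3 - <<'E'
from station import grab_frame, arm
import cv2
f=grab_frame("scene"); b=f["img"][90:280,170:360,::-1]
cv2.imwrite("pics/g5.png",cv2.resize(b,(600,600),interpolation=2))
E
```

```text
(no output)
```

View pics/g5.png

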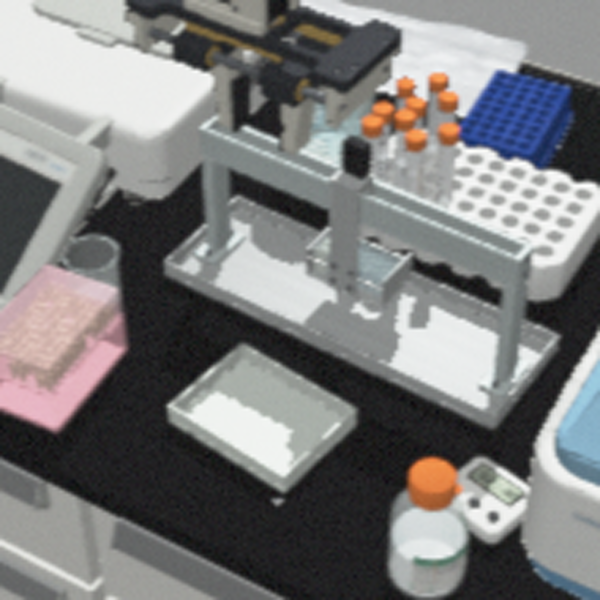

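The carrier, with its grip at (357,158), hangs upright in the notch. The bottle, timer and beaker haven't moved, and the gripper is clear.

```bash
python3 -c "
from station import arm
print(arm.job_done())"
```

```text
the job is handed in; nothing more can be done
None
```

The carrier is hanging upright on the rail with its hook fully down in the locating notch, released, and the job is handed in at about 23 s; the highest force read was under 10 N, and the bottle, timer and beaker were left untouched.

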